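# Take the code scanner from its stand and hold it aimed at the loaded carrier's code

## Task

Two sloping board carriers stand on the bench, one with a circuit board in it and one empty. Draw the hand scanner out of its stand and hold it in the air, steady and square on to the printed code of the carrier that has the board, with the scanner's window about 10 cm from the middle of the code. Finish while still holding it there; do not knock the scanner against the carriers or push the loose things about.

Things in the scene. Friction and masses are not known exactly. Their poses are not given: they have to be found in the camera images.
- scanner_handle (a point): Grip point, centre of the handle. Hand scanner: grey head, black handle, 198 mm long, head down in its stand. y runs from window to handle end (up at the start), x across width, z across thickness. Handle up to 34 mm wide (x), 28 mm thick (z), ending 37 mm along +y; head (66 x 34 mm) begins 55 mm along -y. Starts about 167 mm up; it may lean 5 degrees.
- scanner_window (a point): Centre of the scanner's window, at the end of its head; same axes as scanner_handle. The window looks along -y. It lies 160 mm along -y and 3 mm along +z from scanner_handle.
- scanner: The hand scanner itself, same axes; its origin lies midway along it, 98 mm along +y from the window, on its z = 0 side (17 mm along -z from the window's centre).
- stand: Fixed scanner stand: foot 110 x 96 x 8 mm with an upright open-topped pocket, inside 69.5 mm (x) by 37.5 mm (y), walls 5 mm, floor 8 mm and rim 80 mm above the bench. Origin at the middle of its underside, z up. The scanner's head stands loosely in the pocket, 72 mm deep, and comes out straight up.
- code_loaded: Printed code (30 mm black and white square) on the upper end of the sloping face of the carrier that HOLDS a circuit board. Origin at the code's centre, 82 mm above the bench; z points out of the face (45 degrees up, toward the left of the bench), x up the slope, y along the face. Face 96 mm wide, from 18 mm up to 94 mm down the slope; the board stands 13 mm out of it.
- code_empty: The same printed code on the other carrier, which is alike but has no board. Same origin and axes. Not to be scanned.
- carrier_loaded: The carrier with the board: base 105 x 96 mm, overall about 95 mm high, fixed to the bench. Origin at the middle of its underside, z up; its code lies 30 mm along +x at 82 mm height and faces -x and up.
- carrier_empty: The empty carrier, alike, fixed to the bench.
- screwdriver: Bystander: screwdriver lying on the bench, 170 mm long, 22 mm thick. Leave alone.
- tape: Bystander: roll of tape lying flat, 68 mm across, 19 mm high. Leave alone.
- tin: Bystander: small round tin, 52 mm across, 21 mm high. Leave alone.
- pen: Bystander: marker pen lying on the bench, 135 mm long, 17 mm thick. Leave alone.

How it is judged:
By the outcome, as a careful person would: the job done as asked, in the order asked, and still so for the second after the job is handed in, while the arm keeps its last pose, push and grip.
It also fails if it takes over 38 s, if anything falls off the work surface, if the arm or the gripper's body presses on something with over 40 N, if the wrist force passes 120 N, or if a joint passes its speed limit or range.

## Robot

A 6-joint arm with a two-finger parallel gripper is mounted at the origin on a cart in front of the work surface, level with it; the furniture and walls round the work are solid. World frame = base frame: x ahead of the robot, y to its left, z up, the work surface at z = 0. Lengths are in mm, angles in rad, forces in N, time in s.
With the tool pointing down it reaches from about 300 to 775 mm from the base axis. Payload 14.6 kg.
Tool frame: the origin (TCP) lies on the mounting face of the last link; the fingertips stand 199 mm ahead of it and the grasp point (between the pads) lies 180 mm ahead of it; z points along the fingers, y is the line along which they close (so a half turn about z gives the same grasp; the last joint's range is limited). The gripper opens to 94 mm and grips with 3 to 60 N. Pads are 16 mm wide; open, the fingers measure 119 mm over their backs; the gripper's body (75 mm by 177 mm) begins 78 mm behind the grasp point.
Start: joints at [-0.067, 0.3, 1.521, -0, 1.321, -0.067], TCP at [549.992, -0.002, 404.646] pointing down, gripper open.
Joint ranges: [-3.03, 3.03], [-0.79, 2.21], [0.23, 2.52], [-1.04, 4.18], [0, 3.07], [-2.55, 2.55]. Speed limits (rad/s): [2.22, 2.22, 2.57, 3.14, 3.14, 3.14].

## Interface

Orientations are given as [roll, pitch, yaw] about the fixed x, y, z axes, in that order (R = Rz(yaw) Ry(pitch) Rx(roll)).
In Python, from cell import manip gives the robot as it stands. The module is installed in compiled form; this text tells all that it offers.
- The arm moves only by the shell command python3 -m creep 'ROWS' [FORCE]. ROWS is a JSON object of lists of equal length, an entry for each row: "slide": the shift along the world's x, y, z in cm, a list of three; "turn": the turn about the world's z in rad; "claw": the opening, from 0 (shut) to 1 (fully open). A call has 1 to 8 rows; each row shifts and turns the commanded pose from where the row before left it; what a row does not reach is not made up. A row lasts 1/8 s, in which the tool goes at most 62.5 mm and 10.7 degrees, less where a joint would pass 70% of its speed; a pose out of reach is approached as far as the arm can. A call with a gripper value outside its range is refused whole. The fingers move at their own pace and stop on an object; FORCE is the grip in N (left out, the last holds). Time passes only in rows, so rows that do not move let the fingers close. It gives the time, the measured TCP pose, the force, the opening and the grip force at its end, in the units of the state.
- manip.read_state(): the state, without advancing time (a new reading comes with each control period).
- manip.camera(name): name is "scene" or "side" or "wrist"; returns (picture, depth): 420x560x3 uint8, red, green, blue; 420x560 float32, mm along the optical axis (not along the pixel's ray), 0 where there is no reading.
- manip.calibration(name): a dict with "intrinsics" (3x3 intrinsics, pixels), "pose" (4x4, takes a point from camera to world coordinates). Camera axes: x right, y up, looking along -z (the intrinsics and any distortion apply to the point x, -y, -z); pixel columns grow to the right and rows downward; lengths in mm; the calibration is good to about 2 mm. A picture is of the moment at which its call begins: read the wrist's pose just before it. calibration takes no time and is no camera call; for the wrist camera it gives the pose at the moment of the call.
- manip.sign_off(): hands the job in; it is judged then, once.
Trained networks look in the newest picture that a camera, given by its name, has taken for a name from the list of things; names that differ only in an ending like _2 or _b are one class to them, and where a whole thing is asked for, a point or a joint stands for the part that bears it (a point fixed in the world has none). Each returns a list of dicts, best first, with "score" (0 to 1); they miss things now and then, are a little off and sometimes report something else, mostly with a low value. They report only what shows in the picture. A call takes as long as a camera call.
- manip.cut_out(query, camera): "mask" (420x560 bool, what is visible of it) and "position" ([column, row] in pixels, amid what is visible of it).
The state is a dict: "clock": time; "joints": joint angles; "qd": joint speeds; "effort": joint torques, N m; "eef_pos": TCP position; "eef_rot": TCP orientation; "wrist_force": force on the tool from outside, world axes, zero at the start; "moment": the same for the moment, N m; "finger_gap": finger opening in mm; "finger_force": force on a finger pad.
Only numpy, scipy, OpenCV 4.12 (cv2) and the standard library are available. Lean on these libraries where they do the work, as an engineer would, in place of code of your own. Each camera call takes 0.05 s, during which the arm holds its last target. There are 200 camera calls.

## Working session

There is one attempt and no reset: what is moved stays moved. The work goes in short steps, Python scripts to look and compute and a shell command to move; the robot and the scene stay as the last step left them, time stands still between calls to the robot, and variables do not carry over. Pictures are saved under pics/ and viewed, at most 10 in all, crops included, and the job is handed in when it is done.

```bash
ls; mkdir -p pics; cat > h.py <<'E'
from cell import manip
import numpy as np, cv2
def shot(c,fn=None):
    cal=manip.calibration(c); p,d=manip.camera(c)
    if fn: cv2.imwrite(fn,p[:,:,::-1])
    return p,d,np.array(cal["intrinsics"]),np.array(cal["pose"])
def pts(d,K,T,m):
    v,u=np.nonzero(m&(d>0)); z=d[v,u]
    P=np.c_[(u-K[0,2])/K[0,0]*z,-(v-K[1,2])/K[1,1]*z,-z]
    return P@T[:3,:3].T+T[:3,3]
E
python3 - <<'E'
from h import *
for c in("scene","side"):
    p,d,K,T=shot(c,f"pics/{c}0.png"); print(c,T.round(2).tolist(),K.round(1).tolist(), [k for k in manip.calibration(c)])
    for q in("scanner_handle","scanner","stand","code_loaded","code_empty","carrier_loaded","carrier_empty"):
        for r in manip.cut_out(q,c)[:2]:
            P=pts(d,K,T,r["mask"]); print(q,round(r["score"],2),np.round(r["position"]),len(P),np.median(P,0).round() if len(P) else "",P.min(0).round(),P.max(0).round())
print(manip.read_state())
E
```

```text
pics
scene [[-0.56, 0.7, -0.44, 3.35], [-0.83, -0.48, 0.3, 426.3], [0.01, 0.53, 0.85, 1195.74], [0.0, 0.0, 0.0, 1.0]] [[482.4, 0.0, 287.3], [0.0, 482.4, 203.1], [0.0, 0.0, 1.0]] ['intrinsics', 'pose']
scanner_handle 0.26 [207. 296.] 435 [437. 343. 145.] [424. 323.  76.] [467. 360. 205.]
scanner 0.67 [208. 298.] 469 [438. 343. 142.] [424. 318.  34.] [490. 360. 205.]
stand 0.92 [211. 316.] 1224 [436. 353.   8.] [399. 289.  -2.] [525. 395.  83.]
code_loaded 0.63 [298. 185.] 584 [643. -57.  39.] [476. -93.  16.] [683.  35. 308.]
carrier_loaded 0.75 [299. 189.] 790 [638. -51.  32.] [ 476. -132.   -0.] [714.  35. 305.]
carrier_loaded 0.45 [200. 256.] 324 [606. 289.  19.] [582. 262.  -6.] [637. 313.  26.]
carrier_empty 0.72 [287. 273.] 329 [432. 119.  12.] [420.  49.  -7.] [453. 183.  21.]
side [[0.83, 0.51, -0.25, 251.58], [-0.56, 0.73, -0.38, -407.76], [-0.01, 0.45, 0.89, 1098.43], [0.0, 0.0, 0.0, 1.0]] [[413.0, 0.0, 276.5], [0.0, 413.0, 206.6], [0.0, 0.0, 1.0]] ['intrinsics', 'pose']
scanner_handle 0.6 [330. 219.] 984 [641. -82.  60.] [ 587. -135.   -7.] [740. -18.  98.]
scanner_handle 0
[... 691 characters left out ...]
. 177.  20.]
{'clock': 0.8, 'joints': array([-6.65963854e-02,  2.99876704e-01,  1.52107668e+00, -1.56607736e-05,
        1.32069044e+00, -6.66230392e-02]), 'qd': array([ 0.00021004, -0.00122908, -0.00095534,  0.00070914,  0.00090266,
        0.00153545]), 'effort': array([-1.36930808e-03, -5.31631887e+01, -3.52909470e+01,  7.08315661e-02,
        2.12122552e-02, -1.00370357e-05]), 'eef_pos': array([ 5.49971042e+02, -1.00357427e-04,  4.04625893e+02]), 'eef_rot': array([-3.14154058e+00,  1.17325277e-05,  1.57082686e+00]), 'wrist_force': array([ 0.54645608, -0.27441896, -0.74800441]), 'moment': array([-0.00266412, -0.00560899, -0.00372131]), 'finger_force': 0.0, 'finger_gap': 94.08257050347892}
```

```bash
python3 -m creep --help 2>&1 | head -20
```

```text
invalid input: not JSON, or not a number
```

View pics/scene0.png

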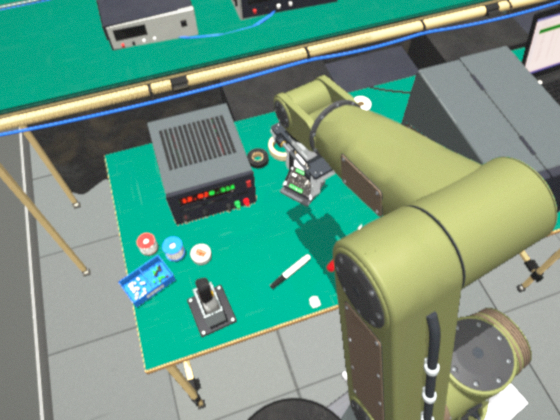

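View pics/side0.png

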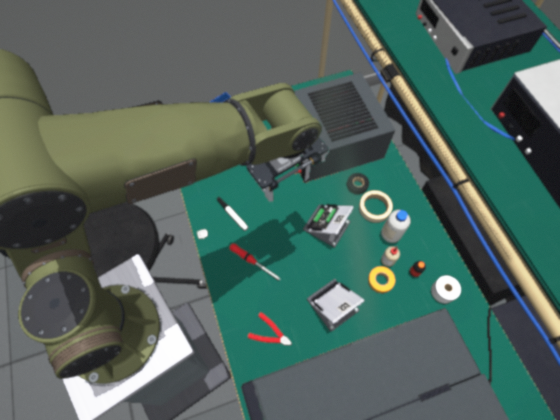

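```bash
python3 - <<'E'
from h import *
p,d,K,T=shot("wrist","pics/w0.png"); print(T.round(2).tolist(),K.round(1).tolist())
for q in("stand","code_loaded","code_empty","carrier_loaded","carrier_empty"):
    for r in manip.cut_out(q,"wrist")[:2]:
        P=pts(d,K,T,r["mask"]); print(q,round(r["score"],2),np.round(r["position"]),len(P),np.median(P,0).round() if len(P) else "",P.min(0).round(),P.max(0).round())
E
```

```text
[[1.0, 0.0, 0.0, 549.82], [-0.0, 0.97, 0.25, 71.78], [-0.0, -0.25, 0.97, 383.86], [0.0, 0.0, 0.0, 1.0]] [[296.3, 0.0, 281.3], [0.0, 296.3, 214.8], [0.0, 0.0, 1.0]]
code_loaded 0.92 [347. 257.] 4333 [628. -68.  46.] [ 572. -117.   -2.] [694.  29. 315.]
code_empty 0.87 [252. 370.] 1957 [ 509. -243.   28.] [ 467. -261.   13.] [562.  25. 336.]
carrier_loaded 0.64 [345. 247.] 5372 [627. -60.  38.] [ 572. -134.   -3.] [708.  29. 315.]
carrier_empty 0.97 [252. 361.] 2757 [ 510. -238.   25.] [ 456. -301.   -3.] [563.  24. 328.]
```

View pics/w0.png

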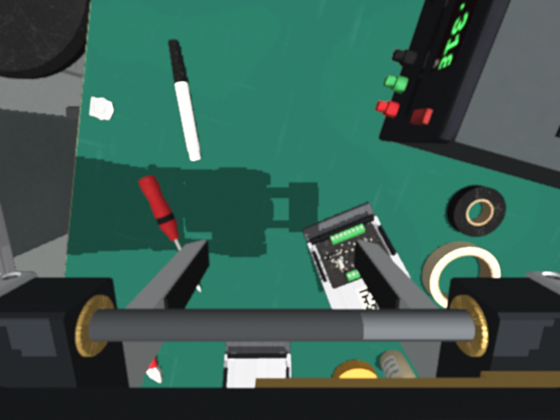

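```bash
python3 -m creep '{"slide":[[1,-5,0],[1,-5,0],[1,-5,0],[0,0,0]],"turn":[0,0,0,0],"claw":[1,1,1,1]}'
python3 - <<'E'
from h import *
p,d,K,T=shot("wrist","pics/w1.png"); np.savez("w1.npz",p=p,d=d,K=K,T=T); print(T.round(2).tolist())
for q in("code_loaded","carrier_loaded"):
    for r in manip.cut_out(q,"wrist")[:2]:
        P=pts(d,K,T,r["mask"]); print(q,round(r["score"],2),np.round(r["position"]),len(P),np.median(P,0).round() if len(P) else "",P.min(0).round(),P.max(0).round())
ps,ds,Ks,Ts=shot("side","pics/s1.png");np.savez("s1.npz",p=ps,d=ds,K=Ks,T=Ts)
cv2.imwrite("pics/c1.png",np.hstack([p[60:310,220:520],cv2.resize(ps[160:285,270:420],None,fx=2,fy=2)])[:,:,::-1])
E
```

```text
clock: 1.6
eef_pos: [580.1, -152.8, 404.1]
eef_rot: [-3.141, 0.0, 1.567]
wrist_force: [0.1, 0.6, -0.9]
finger_gap: 94.2
finger_force: 0.0
[[1.0, 0.0, 0.0, 580.12], [-0.0, 0.97, 0.25, -81.04], [-0.0, -0.25, 0.97, 383.28], [0.0, 0.0, 0.0, 1.0]]
code_loaded 0.72 [343. 139.] 8114 [643. -80.  64.] [ 585. -134.   13.] [702. -20.  94.]
carrier_loaded 0.83 [338. 135.] 8954 [641. -77.  60.] [ 579. -151.   -4.] [738.  -5.  94.]
```

View pics/c1.png

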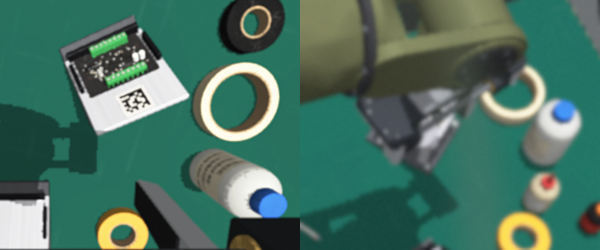

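```bash
cat > plane.py <<'E'
from h import *
f=np.load("w1.npz");p,d,K,T=f["p"],f["d"],f["K"],f["T"]
g=cv2.cvtColor(p,cv2.COLOR_RGB2GRAY)
m=np.zeros(g.shape,bool); m[145:180,310:400]=1
w=m&(g>150); P=pts(d,K,T,w)
c=np.median(P,0)
for i in range(5):
    U,S,V=np.linalg.svd(P-c,full_matrices=False); n=V[2]*np.sign(V[2][2]); r=(P-c)@n; P=P[abs(r)<4]; c=P.mean(0)
print("n",n.round(3),"tilt",np.degrees(np.arccos(n[2])),"yaw of n",np.degrees(np.arctan2(n[1],n[0])),c.round(1),len(P),((P-c)@n).std())
k=np.zeros(g.shape,np.uint8);k[142:175,335:375]=(g[142:175,335:375]<125)
k=cv2.morphologyEx(k,cv2.MORPH_CLOSE,np.ones((3,3)))
l,L,st,ce=cv2.connectedComponentsWithStats(k);print(st,ce.round(1))
i=1+st[1:,4].argmax(); R=cv2.minAreaRect(np.argwhere(L==i)[:,::-1].astype(np.float32)); print(R)
u,v=R[0]; ray=T[:3,:3]@np.array([(u-K[0,2])/K[0,0],-(v-K[1,2])/K[1,1],-1]); o=T[:3,3]
X=o+ray*((c-o)@n)/(ray@n); print("code",X.round(1))
B=cv2.boxPoints(R);print([(o+(rr:=T[:3,:3]@np.array([(a-K[0,2])/K[0,0],-(b-K[1,2])/K[1,1],-1]))*((c-o)@n)/(rr@n)).round(1).tolist() for a,b in B])
s=manip.calibration("side");Ks,Ts=np.array(s["intrinsics"]),np.array(s["pose"]);q=(X-Ts[:3,3])@Ts[:3,:3];uv=Ks[0,0]*q[0]/-q[2]+Ks[0,2],Ks[1,1]*q[1]/q[2]+Ks[1,2]
print("side px",uv)
im=cv2.imread("pics/side0.png");a,b=int(uv[0]),int(uv[1]);cr=im[b-20:b+20,a-20:a+20].copy();cr[20,20]=(0,0,255)
cv2.imwrite("pics/c2.png",np.hstack([cv2.resize(cr,(400,400),interpolation=0),cv2.resize(p[130:190,325:385,::-1],(400,400),interpolation=0)]))
E
python3 plane.py
```

```text
n [-0.275  0.688  0.672] tilt 47.807004543815545 yaw of n 111.76388219366959 [ 652.8 -102.    80.7] 1062 0.7531083500079039
[[     0      0    560    420 235001]
 [   335    142     12      5     34]
 [   340    149     30     15    104]
 [   343    159      7      8     24]
 [   353    158      8      6     19]
 [   353    166      5      3      9]
 [   363    166      1      1      1]
 [   347    170      2      1      2]
 [   351    171      1      1      1]
 [   371    173      4      2      5]] [[279.4 209.5]
 [338.8 143.3]
 [357.2 155. ]
 [346.5 162.6]
 [356.1 161.2]
 [355.4 167. ]
 [363.  166. ]
 [347.5 170. ]
 [351.  171. ]
 [372.8 173.8]]
((355.8823547363281, 154.47059631347656), (29.589345932006836, 12.611852645874023), 14.03624439239502)
code [655.6 -96.   75.7]
[[640.3, -98.6, 72.1], [645.0, -86.5, 61.6], [670.6, -93.4, 79.1], [665.6, -104.7, 88.7]]
side px (np.float64(337.2721554787257), np.float64(217.31309336060087))
```

View pics/c2.png

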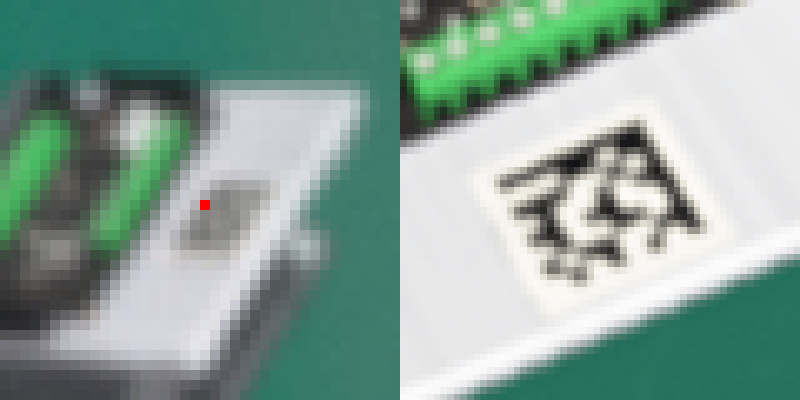

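```bash
cat > tri.py <<'E'
from h import *
def ray(uv,K,T):
    r=T[:3,:3]@np.array([(uv[0]-K[0,2])/K[0,0],-(uv[1]-K[1,2])/K[1,1],-1]); return T[:3,3],r/np.linalg.norm(r)
def tri(*R):
    A=sum(np.eye(3)-np.outer(r,r) for o,r in R); b=sum((np.eye(3)-np.outer(r,r))@o for o,r in R)
    X=np.linalg.solve(A,b); return X,[np.linalg.norm(np.cross(X-o,r)) for o,r in R]
E
python3 - <<'E'
from tri import *
f=np.load("w1.npz");K,T=f["K"],f["T"];f=np.load("s1.npz")
a=ray((355.2,160.7),K,T);print(tri(a,ray((339.6,219),f["K"],f["T"])))
n=np.array([-.275,.688,.672]);c=np.array([652.8,-102,80.7]);o,r=a;print(o+r*((c-o)@n)/(r@n))
# edges: lower face edge in the wrist crop
for uv in((385,166.8),(325,190)):
    o,r=ray(uv,K,T);print((o+r*((c-o)@n)/(r@n)).round(1))
E
python3 -m creep '{"slide":[[-2,6,0],[-2,6,0],[-2,6,0],[-2,6,0],[-2,6,0],[-2,6,1],[0,3,1],[0,0,0]],"turn":[0,0,0,0,0,0,0,0],"claw":[1,1,1,1,1,1,1,1]}'
python3 - <<'E'
from h import *
p,d,K,T=shot("wrist","pics/w2.png"); np.savez("w2.npz",p=p,d=d,K=K,T=T)
ps,ds,Ks,Ts=shot("scene");
cv2.imwrite("pics/c3.png",np.hstack([p,cv2.resize(ps[260:365,170:230],(240,420))])[:,:,::-1])
manip.camera("wrist")
for q in("scanner_handle","scanner","stand"):
    for r in manip.cut_out(q,"wrist")[:2]:
        P=pts(d,K,T,r["mask"]); print(q,round(r["score"],2),np.round(r["position"]),len(P),np.median(P,0).round() if len(P) else "",P.min(0).round(),P.max(0).round())
E
```

```text
(array([ 656.88396461, -102.82826772,   74.43470106]), [np.float64(1.3292996577181488), np.float64(1.3292996577179919)])
[ 653.99949006 -101.85489965   81.04230763]
[ 679.2 -106.7   96.3]
[ 622.4 -129.    95.9]
clock: 2.8
eef_pos: [460.5, 237.2, 425.1]
eef_rot: [3.14, -0.001, 1.575]
wrist_force: [-0.7, -0.2, 0.3]
finger_gap: 93.8
finger_force: 0.0
scanner_handle 0.87 [273.  96.] 3419 [454. 339. 197.] [410. 321.  -3.] [492. 406. 205.]
scanner 0.61 [274.  95.] 3415 [454. 340. 197.] [410. 322.  -3.] [492. 405. 205.]
stand 0.97 [292. 132.] 3620 [477. 321.   8.] [399. 290.  -3.] [521. 391. 195.]
```

View pics/c3.png

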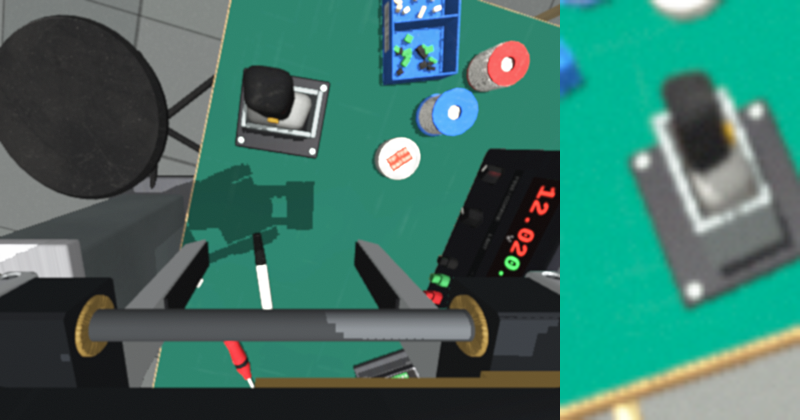

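```bash
python3 - <<'E'
from h import *
f=np.load("w2.npz");p,d,K,T=f["p"],f["d"],f["K"],f["T"]
m=np.zeros(d.shape,bool);m[50:170,225:345]=1
P=pts(d,K,T,m)
def rect(Q,n): 
    R=cv2.minAreaRect(Q[:,:2].astype(np.float32)); print(n,len(Q),np.round(R[0],1),np.round(R[1],1),round(R[2],1),Q[:,2].mean().round(1))
z=P[:,2]
rect(P[(z>76)&(z<84)],"rim"); rect(P[(z>5)&(z<12)],"foot")
Q=P[z>110];print("top hist",np.histogram(Q[:,2],np.arange(110,215,10)))
rect(P[(z>190)],"handle top")
for a in range(100,210,15):
    Q=P[(z>a)&(z<=a+15)]
    if len(Q)>10: rect(Q,a)
ps,ds,Ks,Ts=shot("scene"); 
r=manip.cut_out("scanner_handle","scene")[0];print(r["score"],r["position"])
Q=pts(ds,Ks,Ts,r["mask"]);z=Q[:,2]
for a in range(90,210,15):
    S=Q[(z>a)&(z<=a+15)]
    if len(S)>10: rect(S,("scene",a))
E
```

```text
rim 799 [460.1 341. ] [47.6 79.6] 81.4 78.8
foot 2414 [460.1 340.9] [ 95.4 109.4] 81.6 7.0
top hist (array([  96,   69,   34,   35,   43,   43,   52,   62,  921, 1111]), array([110, 120, 130, 140, 150, 160, 170, 180, 190, 200, 210]))
handle top 2032 [450.6 341.5] [28.1 33.4] 81.5 199.7
100 800 [460.4 332.3] [61.1 31.7] 17.1 105.8
115 82 [459.5 332. ] [31.3 10.7] 24.5 123.3
130 48 [458.6 332.3] [32.1 11.6] 24.7 136.9
145 64 [460.7 334.1] [33.1 12.1] 36.7 152.8
160 73 [457.2 332.3] [33.9 12.1] 26.1 168.2
175 84 [458.9 334. ] [32.8 12.2] 37.6 183.2
190 2032 [450.6 341.5] [28.1 33.4] 81.5 199.7
0.86 [204.1, 295.1]
('scene', 90) 84 [448.9 340.8] [33.1 55.9] 81.1 100.3
('scene', 105) 73 [437.5 341.9] [18.  32.3] 5.7 109.1
('scene', 120) 30 [446.4 342.6] [32.2 21.4] 74.2 127.3
('scene', 135) 28 [443.5 349.1] [30.9 15. ] 45.9 143.4
('scene', 150) 26 [438.1 343.9] [26.7  6.8] 83.0 157.6
('scene', 165) 30 [441.2 348.9] [30.8 15.5] 46.9 172.6
('scene', 180) 43 [441.4 346.9] [31.2 17.3] 54.2 189.3
('scene', 195) 130 [447.9 342.3] [25.2 29.3] 82.9 200.6
```

```bash
python3 -m creep '{"slide":[[0,5,0],[0,5.4,0],[0,0,0],[0,0,0]],"turn":[-0.08,-0.072,0,0],"claw":[1,1,1,1]}'; python3 -c "
from h import *
s=manip.read_state();print(s['eef_pos'],s['eef_rot'],s['joints'])"
```

```text
clock: 3.7
eef_pos: [461.8, 338.5, 424.1]
eef_rot: [-3.141, 0.001, 1.419]
wrist_force: [-0.5, 0.3, -0.1]
finger_gap: 93.6
finger_force: 0.0
[461.77641982 338.52325345 424.12148445] [-3.14123565e+00  5.53487544e-04  1.41917789e+00] [ 5.68646536e-01  3.36627655e-01  1.42731223e+00 -1.83939979e-04
  1.37828618e+00  7.20300317e-01]
```

```bash
python3 -m creep '{"slide":[[-0.3,0.2,-3],[0,0,-3],[0,0,-3.1],[0,0,0]],"turn":[0,0,0,0],"claw":[1,1,1,1]}'; python3 -m creep '{"slide":[[0,0,0],[0,0,0],[0,0,0],[0,0,0],[0,0,0],[0,0,0]],"turn":[0,0,0,0,0,0],"claw":[0.5,0.4,0.3,0.2,0.2,0.2]}' 25
```

```text
clock: 4.2
eef_pos: [458.8, 339.8, 332.0]
eef_rot: [-3.139, 0.002, 1.418]
wrist_force: [0.5, -0.5, 0.4]
finger_gap: 93.9
finger_force: 0.0
clock: 4.95
eef_pos: [458.6, 341.1, 333.4]
eef_rot: [-3.141, 0.0, 1.419]
wrist_force: [-0.0, -0.2, -0.2]
finger_gap: 37.9
finger_force: 0.1
```

```bash
python3 -m creep '{"slide":[[0,0,0],[0,0,0],[0,0,0],[0,0,0],[0,0,0]],"turn":[0,0,0,0,0],"claw":[0,0,0,0,0]}' 25; python3 -m creep '{"slide":[[0,0,2],[0,0,2],[0,0,2],[0,0,2],[0,0,2],[0,0,0]],"turn":[0,0,0,0,0,0],"claw":[0,0,0,0,0,0]}'
```

```text
clock: 5.58
eef_pos: [458.6, 341.0, 333.5]
eef_rot: [3.142, -0.0, 1.419]
wrist_force: [-0.4, -0.6, 2.2]
finger_gap: 33.2
finger_force: 24.9
clock: 6.32
eef_pos: [458.6, 341.0, 434.2]
eef_rot: [3.14, -0.001, 1.419]
wrist_force: [-0.4, -0.3, -1.4]
finger_gap: 33.2
finger_force: 24.9
```

```bash
python3 -m creep '{"slide":[[-0.45,-3,0],[-0.45,-3,0],[0,0,0],[0,0,-3],[0,0,-3],[0,0,-2.6],[0,0,0]],"turn":[0,0,0,0,0,0,0],"claw":[0,0,0,0,0,0,0]}'; python3 -m creep '{"slide":[[0.15,1,0],[0.15,1,0],[0.15,1,0],[0.15,1,0],[0.15,1,0],[0,0,0]],"turn":[0,0,0,0,0,0],"claw":[0,0,0,0,0,0]}'
python3 - <<'E'
from h import *
p,d,K,T=shot("scene");np.savez("sc.npz",d=d,K=K,T=T)
q,dq,_,_=shot("wrist")
cv2.imwrite("pics/c4.png",np.hstack([cv2.resize(p[230:370,130:330],(560,392)),cv2.resize(q,(240,392))[:, :]])[:,:,::-1])
E
```

```text
clock: 7.2
eef_pos: [449.4, 281.4, 345.2]
eef_rot: [-3.138, 0.003, 1.419]
wrist_force: [-0.6, -0.1, -2.1]
finger_gap: 33.1
finger_force: 25.0
clock: 7.95
eef_pos: [457.3, 331.6, 347.7]
eef_rot: [3.141, 0.0, 1.419]
wrist_force: [0.8, -2.6, -2.6]
finger_gap: 33.1
finger_force: 25.0
```

View pics/c4.png

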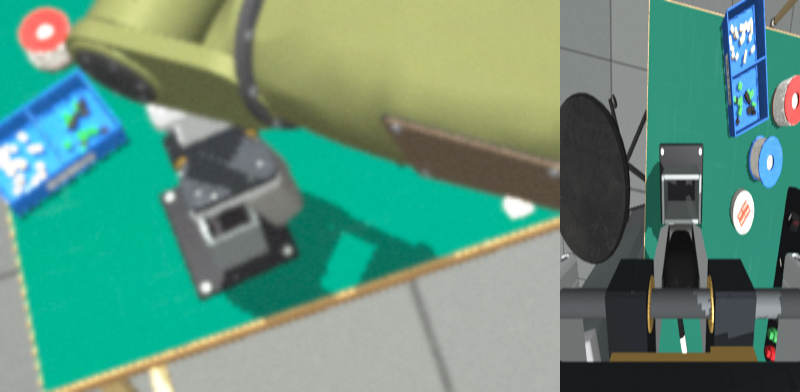

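```bash
python3 -m creep '{"slide":[[0.15,1,0],[0.15,1,0],[0.15,1,0],[0.15,1,0],[0.07,0.5,0],[0,0,0],[0,0,0]],"turn":[0,0,0,0,0,0,0],"claw":[0,0,0,0,0,0,0]}'
cat > ang.py <<'E'
from h import *
import sys
s=manip.read_state(); e=s["eef_pos"]; yaw=s["eef_rot"][2]
p,d,K,T=shot("wrist",sys.argv[1] if len(sys.argv)>1 else None)
cx=np.array([np.sin(yaw),-np.cos(yaw)])  # closing axis
fy=np.array([-cx[1],cx[0]])
P=pts(d,K,T,np.ones(d.shape,bool)); g=e-[0,0,180]; R=P-g
a=R[:,:2]@cx;b=R[:,:2]@fy;z=R[:,2]
c=(abs(a)<9)&(abs(b)<110)&(z>-50)&(z<65)&(np.hypot(b,z)<75)
print(c.sum())
B=np.c_[b,z][c]
# per-bin view + robust line fits by RANSAC
rng=np.random.default_rng(0);rem=B
for k in range(3):
    best=None
    for _ in range(500):
        i,j=rng.choice(len(rem),2,False);v=rem[j]-rem[i];L=np.hypot(*v)
        if L<8: continue
        n=np.array([-v[1],v[0]])/L; inl=abs((rem-rem[i])@n)<1.2
        if best is None or inl.sum()>best.sum(): best=inl
    Q=rem[best];m=Q.mean(0);V=np.linalg.svd(Q-m)[2][0]
    print(len(Q),"mean",m.round(1),"angle from vertical",np.degrees(np.arctan2(V[0],V[1])).round(1),"perp dist of line from grasp",round(float(m@[-V[1],V[0]]),1),"along",np.percentile(Q@V,[2,98]).round(1))
    rem=rem[~best]
    if len(rem)<60:break
E
python3 ang.py pics/w5.png
```

```text
clock: 8.93
eef_pos: [463.8, 376.0, 347.8]
eef_rot: [3.141, -0.001, 1.419]
wrist_force: [-0.2, -1.3, 0.4]
finger_gap: 33.0
finger_force: 25.0
2318
1853 mean [13.3 45.5] angle from vertical -64.2 perp dist of line from grasp -46.7 along [-1.9 17.3]
294 mean [20.3 40.4] angle from vertical -42.5 perp dist of line from grasp -42.3 along [11.4 26.9]
93 mean [16.9 40.6] angle from vertical -42.8 perp dist of line from grasp -40.0 along [ 9.4 31.8]
```

View pics/w5.png

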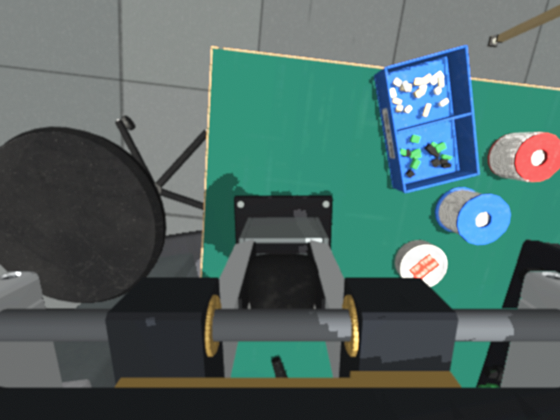

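```bash
python3 - <<'E'
from h import *
f=np.load("w2.npz");p,d,K,T=f["p"],f["d"],f["K"],f["T"]
m=np.zeros(d.shape,bool);m[50:170,225:345]=1
P=pts(d,K,T,m);P=P[P[:,2]>150]-[450.6,341.5,0]
fy=np.array([.148,.989]);b=P[:,:2]@fy;a=P[:,:2]@[.989,-.148]
for lo in range(-16,16,3):
    q=P[(b>=lo)&(b<lo+3)&(abs(a)<9)&(P[:,2]>185),2]; print(lo,len(q),np.round(np.median(q),1) if len(q) else"")
P5=None
E
```

```text
-16 73 193.8
-13 142 198.0
-10 140 199.9
-7 141 200.8
-4 145 201.3
-1 146 201.8
2 151 202.4
5 143 202.6
8 129 201.7
11 82 199.6
14 0
```

```bash
python3 - <<'E'
from h import *
p,d,K,T=shot("side","pics/s6.png"); r=manip.cut_out("scanner","side")[:2]
for x in r: print(x["score"],x["position"],x["mask"].sum())
p,d,K,T=shot("scene","pics/sc6.png"); r=manip.cut_out("scanner","scene")[:2]
for x in r: print(x["score"],x["position"],x["mask"].sum())
P=pts(d,K,T,np.ones(d.shape,bool));s=manip.read_state();e=s["eef_pos"]
yaw=s["eef_rot"][2];cx=np.array([np.sin(yaw),-np.cos(yaw)]);fy=np.array([-cx[1],cx[0]])
R=P-(e-[0,0,180]);a=R[:,:2]@cx;b=R[:,:2]@fy;z=R[:,2]
c=(abs(a)<34)&(b<-25)&(b>-135)&(z>-160)&(z<-20)
print(c.sum()); o=np.argsort(b[c])
print(np.c_[a[c],b[c],z[c]][o][::8].round())
E
```

```text
0.95 [194.0, 136.4] 1169
0.64 [211.3, 320.2] 906
0.58 [221.0, 295.1] 592
596
[[ -21. -105.  -97.]
 [  -9. -103.  -90.]
 [  -8. -101.  -90.]
 [  -6. -100.  -88.]
 [ -29.  -98.  -90.]
 [ -10.  -96.  -80.]
 [  -7.  -95.  -78.]
 [ -30.  -93. -105.]
 [ -21.  -92.  -76.]
 [ -28.  -91.  -85.]
 [ -31.  -90. -110.]
 [ -24.  -88.  -71.]
 [  -1.  -87.  -71.]
 [ -31.  -86.  -93.]
 [  -9.  -85.  -65.]
 [ -24.  -84.  -67.]
 [ -29.  -83.  -81.]
 [ -28.  -82.  -68.]
 [ -20.  -81.  -61.]
 [ -10.  -80.  -58.]
 [ -18.  -80.  -58.]
 [ -33.  -79. -158.]
 [ -14.  -78. -159.]
 [ -28.  -77.  -63.]
 [ -31.  -77.  -81.]
 [ -10.  -76.  -53.]
 [ -22.  -75. -159.]
 [ -21.  -74.  -49.]
 [ -11.  -73.  -48.]
 [ -15.  -72. -159.]
 [ -32.  -72. -100.]
 [ -32.  -71. -159.]
 [  -0.  -70.  -43.]
 [  -3.  -70.  -43.]
 [ -12.  -69.  -40.]
 [ -21.  -68.  -38.]
 [  -3.  -67.  -40.]
 [  -7.  -66.  -37.]
 [   5.  -66.  -38.]
 [  -6.  -65. -157.]
 [ -12.  -64.  -34.]
 [ -17.  -64. -158.]
 [ -10.  -63.  -32.]
 [ -28.  -62.  -40.]
 [ -34.  -62.  -71.]
 [ -11.  -61.  -27.]
 [ -13.  -60.  -29.]
 [ -25.  -59.  -36.]
 [ -31.  -58.  -88.]
 [  -7.  -57.  -27.]
 [ -27.  -57.  -30.]
 [ -17.  -56.  -27.]
 [ -29.  -55.  -36.]
 [ -29.  -54.  -42.]
 [ -17.  -54.  -26.]
 [  -6.  -53.  -24.]
 [  -7.  -52.  -28.]
 [ -27.  -52.  -31.]
 [ -28.  -51.  -33.]
 [ -19.  -50.  -28.]
 [ -23.  -49.  -25.]
 [ -22.  -48.  -32.]
 [ -25.  -48.  -31.]
 [ -28.  -47.  -29.]
 [ -12.  -46.  -27.]
 [ -25.  -45.  -33.]
 [ -23.  -43.  -30.]
 [ -19.  -42.  -31.]
 [ -27.  -41.  -38.]
 [ -32.  -40.  -50.]
 [  10.  -39. -160.]
 [ -15.  -38.  -24.]
 [ -28.  -36.  -36.]
 [   9.  -33. -157.]
 [   1.  -27. -158.]]
```

```bash
python3 -m creep '{"slide":[[0.15,1,0],[0.15,1,0],[0.08,0.5,0],[0,0,0],[0,0,0]],"turn":[0,0,0,0,0],"claw":[0,0,0,0,0]}'; python3 ang.py
cat > head.py <<'E'
from h import *
s=manip.read_state();e=s["eef_pos"];yaw=s["eef_rot"][2];cx=np.array([np.sin(yaw),-np.cos(yaw)]);fy=np.array([-cx[1],cx[0]])
for cam in("scene","side"):
    p,d,K,T=shot(cam);P=pts(d,K,T,np.ones(d.shape,bool))
    R=P-(e-[0,0,180]);a=R[:,:2]@cx;b=R[:,:2]@fy;z=R[:,2]
    c=(abs(a)<28)&(b<-40)&(b>-150)&(z>-130)&(z<-20)
    B=np.c_[b,z][c]; print(cam,len(B))
    if len(B)<30: continue
    rng=np.random.default_rng(0);best=None
    for _ in range(800):
        i,j=rng.choice(len(B),2,False);v=B[j]-B[i];L=np.hypot(*v)
        if L<15: continue
        inl=abs((B-B[i])@(np.array([-v[1],v[0]])/L))<2.5
        if best is None or inl.sum()>best.sum():best=inl
    Q=B[best];m=Q.mean(0);V=np.linalg.svd(Q-m)[2][0];V*=np.sign(V[1])
    print(len(Q),"mean",m.round(1),"tilt",np.degrees(np.arctan2(V[0],V[1])).round(1),"perp",round(float(m@[V[1],-V[0]]),1),"along",np.percentile(Q@V,[1,99]).round(1),"a",np.percentile(a[c][best],[1,99]).round(1))
E
python3 head.py
```

```text
clock: 9.8
eef_pos: [467.6, 401.1, 347.6]
eef_rot: [3.141, -0.001, 1.419]
wrist_force: [-0.2, -0.4, 1.2]
finger_gap: 33.1
finger_force: 25.0
2693
1900 mean [15.7 43.9] angle from vertical -57.3 perp dist of line from grasp -45.4 along [-0.1 20.6]
426 mean [12.5 43.3] angle from vertical -57.4 perp dist of line from grasp -43.2 along [-2.6 22.8]
174 mean [-42.4  -5.8] angle from vertical -120.1 perp dist of line from grasp -16.3 along [-38.3  72.6]
scene 174
82 mean [-83.2 -38.6] tilt 40.5 perp -38.2 along [-133.4  -58. ] a [-27.9  -9.4]
side 638
385 mean [-96.8 -51.5] tilt 41.4 perp -38.6 along [-146.2  -61.9] a [-24.6  26.7]
```

```bash
python3 -m creep '{"slide":[[0.08,0.5,-0.4],[0.08,0.5,-0.4],[0,0,0],[0,0,0]],"turn":[0,0,0,0],"claw":[0,0,0,0]}' 25; python3 -m creep '{"slide":[[0,0,0],[0,0,0]],"turn":[0,0],"claw":[0,0]}' 60;python3 ang.py;python3 head.py
```

```text
clock: 10.45
eef_pos: [469.2, 411.0, 339.2]
eef_rot: [-3.141, 0.0, 1.419]
wrist_force: [0.3, -2.3, -0.6]
finger_gap: 32.8
finger_force: 25.0
clock: 10.7
eef_pos: [469.3, 410.9, 339.4]
eef_rot: [-3.142, 0.0, 1.419]
wrist_force: [-0.0, -2.1, -0.7]
finger_gap: 32.5
finger_force: 60.0
3116
1878 mean [17.4 42.6] angle from vertical -52.6 perp dist of line from grasp -44.4 along [ 1.2 22.1]
736 mean [-20.3  25.9] angle from vertical -128.8 perp dist of line from grasp -32.9 along [-36.4  63.7]
213 mean [22.2 37.4] angle from vertical -37.1 perp dist of line from grasp -40.2 along [ 8.9 29. ]
scene 57
28 mean [-58.3 -22.5] tilt 89.7 perp 22.1 along [-84.  -44.5] a [-27.7 -16.1]
side 564
336 mean [-107.   -45.5] tilt 46.2 perp -41.2 along [-147.   -72.3] a [-24.3  27.4]
```

```bash
python3 -m creep '{"slide":[[0,0,1],[0,0,3],[0,0,4],[0,0,4],[0,0,0],[0,0,0]],"turn":[0,0,0,0,0,0],"claw":[0,0,0,0,0,0]}' 60;python3 ang.py pics/w7.png;python3 head.py; python3 -c "
from h import *
p,d,K,T=shot('side');cv2.imwrite('pics/s7.png',cv2.resize(p[60:260,100:360],(780,600))[:,:,::-1])"
```

```text
clock: 11.6
eef_pos: [469.2, 411.1, 458.6]
eef_rot: [-3.141, 0.0, 1.419]
wrist_force: [0.5, 0.3, -3.0]
finger_gap: 32.5
finger_force: 60.0
2999
1859 mean [16.6 43.1] angle from vertical -55.2 perp dist of line from grasp -44.8 along [ 0.1 21.1]
607 mean [-23.5  22.9] angle from vertical -130.2 perp dist of line from grasp -32.6 along [-36.3  66.3]
311 mean [20.8 39.2] angle from vertical -41.1 perp dist of line from grasp -41.5 along [ 7.1 28.5]
scene 69
38 mean [-60.2 -24.3] tilt 78.9 perp 12.3 along [-89.7 -43.9] a [-27.8 -14.6]
side 714
446 mean [-104.8  -46.8] tilt 46.7 perp -37.9 along [-146.8  -70.5] a [-25.4  26.7]
```

View pics/s7.png

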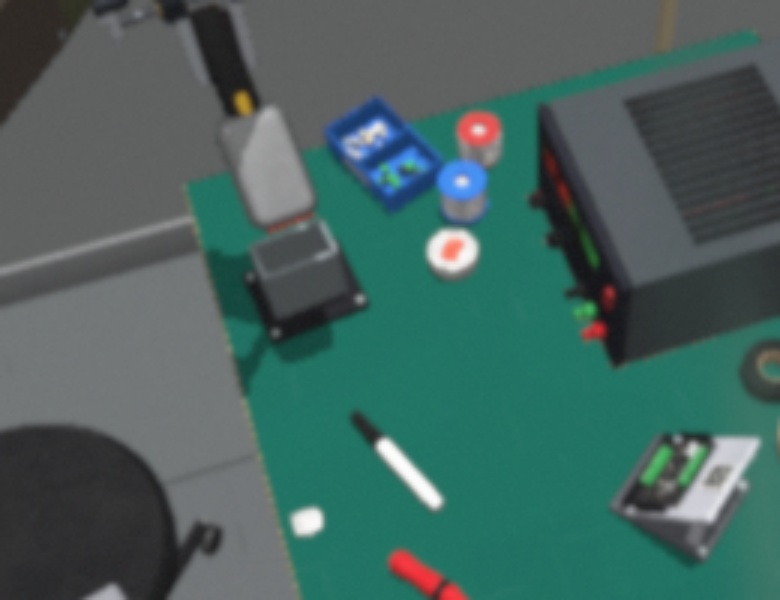

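```bash
python3 - <<'E'
from h import *
# end-face plane: initial (w2) vs now, and its position relative to grasp
def fit(B):
    rng=np.random.default_rng(0);best=None
    for _ in range(800):
        i=rng.choice(len(B),3,False);n=np.cross(B[i[1]]-B[i[0]],B[i[2]]-B[i[0]]);L=np.linalg.norm(n)
        if L<20: continue
        inl=abs((B-B[i[0]])@n/L)<1.2
        if best is None or inl.sum()>best.sum():best=inl
    Q=B[best];m=Q.mean(0);n=np.linalg.svd(Q-m,full_matrices=False)[2][2];n*=np.sign(n[2]);return n,m,Q
f=np.load("w2.npz");m=np.zeros(f["d"].shape,bool);m[50:170,225:345]=1
P=pts(f["d"],f["K"],f["T"],m);P=P[P[:,2]>185]
def loc(P,g,cx): 
    fy=np.array([-cx[1],cx[0]]);R=P-g;return np.c_[R[:,:2]@cx,R[:,:2]@fy,R[:,2]]
yaw=1.419;cx=np.array([np.sin(yaw),-np.cos(yaw)])
A=loc(P,np.array([458.6,341,153.5]),cx)
n,m,Q=fit(A);print("init n ang b",np.degrees(np.arctan2(n[1],n[2])).round(1),"a",np.degrees(np.arctan2(n[0],n[2])).round(1),m.round(1),len(Q),np.percentile(Q,[1,99],axis=0).round(1).tolist())
for k in range(3):
    s=manip.read_state();e=s["eef_pos"]
    p,d,K,T=shot("wrist");B=loc(pts(d,K,T,np.ones(d.shape,bool)),e-[0,0,180],cx)
    B=B[(abs(B[:,0])<14)&(B[:,2]>15)&(B[:,2]<65)&(abs(B[:,1])<45)]
    n,m,Q=fit(B);print("now n ang b",np.degrees(np.arctan2(n[1],n[2])).round(1),"a",np.degrees(np.arctan2(n[0],n[2])).round(1),m.round(1),len(Q),np.percentile(Q,[1,99],axis=0).round(1).tolist())
# head upper face from side with width
p,d,K,T=shot("side");S=loc(pts(d,K,T,np.ones(d.shape,bool)),e-[0,0,180],cx)
H=S[(abs(S[:,0])<45)&(S[:,1]<-45)&(S[:,1]>-160)&(S[:,2]>-140)&(S[:,2]<0)]
n,m,Q=fit(H);print("head n ang",np.degrees(np.arctan2(-n[1],n[2])).round(1),"a",np.degrees(np.arctan2(n[0],n[2])).round(1),m.round(1),len(Q),len(H),np.percentile(Q,[1,99],axis=0).round(1).tolist())
t=np.radians(44);ax=np.array([np.sin(t),np.cos(t)]);pe=np.array([np.cos(t),-np.sin(t)])
print("all head along,perp pct",np.percentile(H[:,1:]@ax,[0,1,5,95]).round(1),np.percentile(H[:,1:]@pe,[1,5,50]).round(1))
E
```

```text
init n ang b -9.3 a -3.8 [-8.7 -1.4 47.8] 1003 [[-19.8, -12.0, 45.0], [2.3, 9.1, 50.0]]
now n ang b 37.5 a -0.6 [-0.5 17.1 42.5] 2134 [[-11.3, 8.4, 35.0], [10.3, 25.6, 48.7]]
now n ang b 35.3 a -0.6 [-0.6 16.5 42.8] 2186 [[-11.6, 7.3, 35.5], [10.6, 25.4, 48.6]]
now n ang b 34.9 a -0.2 [-0.4 16.4 43. ] 2141 [[-11.4, 7.3, 35.8], [10.6, 25.2, 48.6]]
head n ang 43.2 a 3.2 [  1.3 -98.8 -41.6] 303 1032 [[-23.7, -131.9, -72.8], [28.5, -57.0, -2.4]]
all head along,perp pct [-153.3 -151.9 -145.3  -45.2] [-47.6 -45.7 -41. ]
```

```bash
python3 - <<'E'
from h import *
p,d,K,T=shot("side");P=pts(d,K,T,np.ones(d.shape,bool))
p,d,K,T=shot("scene");P=np.r_[P,pts(d,K,T,np.ones(d.shape,bool))]
Q=P[(P[:,0]>480)&(P[:,0]<850)&(P[:,1]>0)&(P[:,1]<400)&(P[:,2]>30)&(P[:,2]<200)]
for y in range(0,400,40):
    q=Q[(Q[:,1]>=y)&(Q[:,1]<y+40)]
    if len(q): print(y,len(q),np.percentile(q[:,0],[1,50]).round(),np.percentile(q[:,2],99).round())
E
```

```text
0 517 [790. 823.] 158.0
40 2097 [667. 753.] 161.0
80 1999 [664. 730.] 161.0
120 1873 [671. 737.] 162.0
160 1626 [689. 751.] 161.0
200 1426 [694. 763.] 161.0
240 992 [706. 777.] 160.0
280 216 [481. 675.] 193.0
320 368 [481. 498.] 82.0
360 152 [538. 708.] 61.0
```

```bash
python3 -m creep '{"slide":[[0.3,-1.5,0],[0.8,-3,0],[1,-3,0],[1,-3,0],[1,-3,0],[1,-3,0],[0.8,-3,0],[0.4,-1.5,0]],"turn":[0.03,0.06,0.07,0.07,0.07,0.07,0.07,0.03],"claw":[0,0,0,0,0,0,0,0]}' 60;  python3 -m creep '{"slide":[[0.8,-2,0],[1.2,-3,0],[1.2,-3,0],[0.8,-2,0],[0.5,-1,0],[0,0,0],[0,0,0]],"turn":[0.03,0.025,0,0,0,0,0],"claw":[0,0,0,0,0,0,0]}'
cat > now.py <<'E'
from h import *
from scipy.spatial import cKDTree
def fit(B):
    rng=np.random.default_rng(0);best=None
    for _ in range(800):
        i=rng.choice(len(B),3,False);n=np.cross(B[i[1]]-B[i[0]],B[i[2]]-B[i[0]]);L=np.linalg.norm(n)
        if L<20: continue
        inl=abs((B-B[i[0]])@n/L)<1.2
        if best is None or inl.sum()>best.sum():best=inl
    Q=B[best];m=Q.mean(0);n=np.linalg.svd(Q-m,full_matrices=False)[2][2];n*=np.sign(n[2]);return n,m,Q
s=manip.read_state();e=s["eef_pos"];yaw=s["eef_rot"][2];cx=np.array([np.sin(yaw),-np.cos(yaw)]);fy=np.array([-cx[1],cx[0]])
def loc(P): R=P-(e-[0,0,180]);return np.c_[R[:,:2]@cx,R[:,:2]@fy,R[:,2]]
print(e.round(1),"fy yaw",np.degrees(np.arctan2(fy[1],fy[0])).round(1),s["joints"].round(2),round(s["clock"],2))
A=[];M=[]
for k in range(4):
    p,d,K,T=shot("wrist",f"pics/wn{s['clock']:.1f}.png");B=loc(pts(d,K,T,np.ones(d.shape,bool)))
    B=B[(abs(B[:,0])<14)&(B[:,2]>15)&(B[:,2]<65)&(abs(B[:,1])<45)]
    n,m,Q=fit(B);A.append(np.degrees(np.arctan2(n[1],n[2]))+9.3);M.append(m)
print("tilt",np.round(A,1)); m=np.mean(M,0);f=np.radians(np.mean(A));print(m.round(1))
w=m[1:]+1.4*np.array([np.cos(f),-np.sin(f)])-194.3*np.array([np.sin(f),np.cos(f)])
W=np.r_[e[:2]+fy*w[0],e[2]-180+w[1]];print("window",w.round(1),W.round(1))
for cam in("side","scene"):
    p,d,K,T=shot(cam,f"pics/{cam}n{s['clock']:.1f}.png")
    S=loc(pts(d,K,T,np.ones(d.shape,bool)))
    H=S[(abs(S[:,0])<45)&(S[:,1]<-35)&(S[:,1]>-160)&(S[:,2]>-140)&(S[:,2]<10)]
    ax=np.array([np.sin(f),np.cos(f)]);pe=np.array([np.cos(f),-np.sin(f)])
    if len(H)>100:
        n,m,Q=fit(H);print(cam,"head tilt",np.degrees(np.arctan2(-n[1],n[2])).round(1),"roll",np.degrees(np.arctan2(n[0],n[2])).round(1),m.round(1),len(Q),len(H),np.percentile(Q,[1,99],axis=0).round(1).tolist(),"along",np.percentile(H[:,1:]@ax,[0,1,5]).round(1),"perp",np.percentile(Q[:,1:]@pe,[5,50,95]).round(1))
E
python3 now.py
```

```text
clock: 13.1
eef_pos: [532.6, 199.6, 459.5]
eef_rot: [3.142, 0.0, 1.889]
wrist_force: [0.4, -0.7, -1.0]
finger_gap: 32.3
finger_force: 60.0
clock: 13.98
eef_pos: [577.0, 91.8, 459.4]
eef_rot: [-3.142, -0.0, 1.945]
wrist_force: [-0.1, -0.4, -0.9]
finger_gap: 32.3
finger_force: 60.0
[577.   91.8 459.4] fy yaw 111.4 [ 0.09  0.34  1.34  0.    1.46 -0.28] 13.97
tilt [43.3 46.6 44.  45.3]
[ 0.2 16.9 42.9]
window [-119.1  -96. ] [620.5 -19.1 183.5]
side head tilt 41.8 roll -2.5 [ -1.4 -96.6 -38.4] 342 1142 [[-26.5, -131.7, -70.0], [24.7, -52.4, 0.2]] along [-154.9 -152.9 -142.6] perp [-44.2 -41.6 -38.3]
```

```bash
python3 -m creep '{"slide":[[0.1,-0.3,-1],[0.2,-0.4,-1],[0.2,-0.4,-0.8],[0.2,-0.4,-0.6],[0,0,0],[0,0,0],[0,0,0]],"turn":[0,0,0,0,0,0,0],"claw":[0,0,0,0,0,0,0]}'; python3 now.py; ls -t pics|head -3; python3 - <<'E'
import cv2,glob,os
f=sorted(glob.glob("pics/siden*"),key=os.path.getmtime)[-1];p=cv2.imread(f)
cv2.imwrite("pics/fin.png",cv2.resize(p[110:260,230:410],(720,600),interpolation=cv2.INTER_CUBIC))
E
```

```text
clock: 15.15
eef_pos: [584.2, 76.2, 425.8]
eef_rot: [3.141, 0.0, 1.944]
wrist_force: [0.3, 0.3, -2.4]
finger_gap: 32.3
finger_force: 60.0
[584.2  76.2 425.8] fy yaw 111.4 [ 0.07  0.37  1.37 -0.    1.39 -0.31] 15.15
tilt [43.9 46.1 45.9 46.4]
[ 0.  16.9 42.5]
window [-120.8  -94.5] [628.2 -36.3 151.3]
side head tilt 43.4 roll -1.9 [ -1.  -98.7 -40.1] 315 1077 [[-26.5, -131.4, -71.1], [23.2, -67.5, -10.5]] along [-156.1 -153.6 -142.7] perp [-41.9 -40.5 -39.2]
scenen15.2.png
siden15.2.png
wn15.2.png
```

View pics/fin.png

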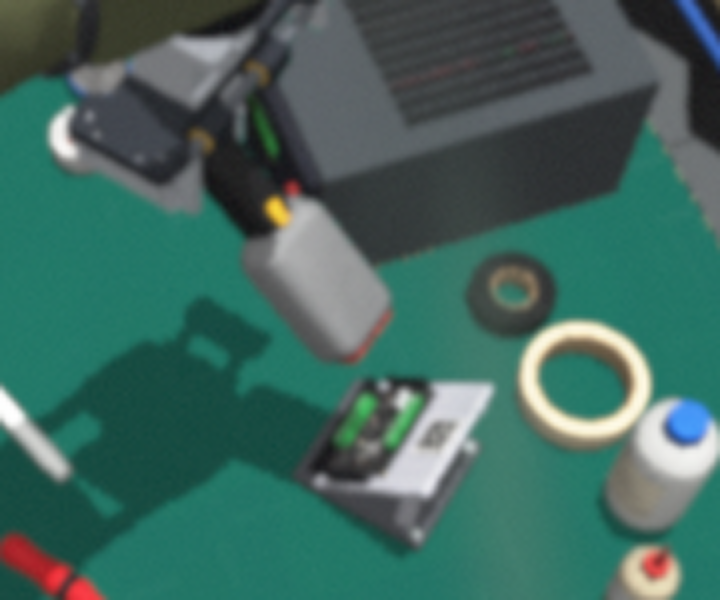

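```bash
python3 - <<'E'
from h import *
c=manip.calibration("side");K,T=np.array(c["intrinsics"]),np.array(c["pose"])
def pr(X):
    q=(X-T[:3,3])@T[:3,:3];u,v=K[0,0]*q[0]/-q[2]+K[0,2],K[1,1]*q[1]/q[2]+K[1,2];return np.round([(u-230)*4,(v-110)*4])
fy=np.array([np.cos(np.radians(111.4)),np.sin(np.radians(111.4)),0]);cx=np.array([fy[1],-fy[0],0]);up=(-fy+[0,0,1])/2**.5;ax=(fy+[0,0,1])/2**.5
W=np.array([628.5,-36.7,151.7])
for n,X in dict(top_l=W+17*up-33*cx,top_r=W+17*up+33*cx,bot_l=W-17*up-33*cx,headback_l=W+17*up-33*cx+100*ax,headback_r=W+17*up+33*cx+100*ax,code=W-100*ax).items(): print(n,pr(X))
E
```

```text
top_l [345. 371.]
top_r [398. 296.]
bot_l [311. 370.]
headback_l [255. 260.]
headback_r [313. 185.]
code [434. 434.]
```

```bash
python3 -c "
from cell import manip
print(manip.sign_off())"
```

```text
the job is handed in; nothing more can be done
None
```

The job is handed in at about 15 s of the 38 s: the arm is holding the scanner in the air, about 10 cm from the code on the loaded carrier and square on to it to within about 2° by my measurements, but sign-off returned no verdict. To tilt the scanner I pivoted it in the grip against the stand's rim.

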